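# Seat and clamp a 96-well plate on the shaker and switch it on

### The arm

A 6-joint arm with a two-finger parallel gripper is mounted at the origin on the work surface. World frame = base frame: x ahead of the robot, y to its left, z up, the work surface at z = 0. Lengths are in m, angles in degrees, forces in N, time in s.
With the tool pointing down it reaches from about 0.35 to 0.875 m from the base axis. Payload 4.2 kg.
Tool frame: the origin (TCP) lies midway between the tips of the shut fingers; the grasp point (between the pads) lies 19 mm behind it (hold_point_z is the z of the grasp point in the tool frame, in m); z points along the fingers, y is the direction in which the jaws open and shut (so a half turn about z gives the same grasp; the last joint's range is limited). The gripper opens to 87 mm and grips with 3 to 60 N. Pads are 19 mm wide; open, the fingers measure 117 mm over their backs; the gripper's body (75 mm by 190 mm) begins 51 mm behind the grasp point.
Start: joints at [78.415, 22.042, 0.453, 0, -68.411, -14.817], TCP at [0.278, 0.56, 0.223] pointing down, gripper open.
Joint ranges: [-179.83, 179.83], [-69.29, 118.12], [-61.27, 80.66], [-181.25, 117.63], [-171.15, -9.14], [-177.46, 177.46]. Speed limits (degrees/s): [159.86, 159.86, 180, 180, 180, 180].

### API

Orientations are given as a 3x3 rotation matrix whose columns are the frame's x, y, z axes.
In Python, from station import * gives the robot as it stands. The module is installed in compiled form; this text tells all that it offers.
- The arm moves only by the tool jog_arm, never from a script. Its argument "moves" is a list of rows, each a list of 7 numbers: the closure, from -1 (fully open) to 1 (shut), then the shift along the tool's x, y, z in m, then the turn, a rotation vector about the tool's x, y, z in rad. In form: [[gripper, x, y, z, wx, wy, wz], ...]. A call has exactly 10 rows; each row is the pose to reach, as a shift and turn from the pose commanded when the call began, along the tool's axes at that moment; what a row does not reach only later rows make up. A row lasts 1/12 s, in which the tool goes at most 41.7 mm and 7.16 degrees, less where a joint would pass 70% of its speed; a pose out of reach is approached as far as the arm can. A call with a gripper value outside its range is refused whole. The fingers move at their own pace and stop on an object; the grip force is fixed at half the most. Time passes only in rows, so rows that repeat a pose let the fingers close, or fill a call up. It gives the time, the measured TCP pose, the force and the opening at its end, in the units of the state.
- sense(): the state, without advancing time (a new reading comes with each control period).
- capture(name): name is "scene" or "top" or "wrist"; returns a dict with "frame" (420x560x3 uint8, red, green, blue), "fov_y" (degrees; the focal length in pixels is half the picture's height over the tangent of half this angle, whatever the lens; pixels are square), "cx", "cy" (the principal point, pixels), "k1" (the pictures are not rectified: a ray, as slopes to the right and down, at radius r is drawn at 1 + k1 r^2 times it, then the intrinsics apply), "world_from_camera" (4x4, takes a point from camera to world coordinates). Camera axes: x right, y down, z forward; pixel columns grow to the right and rows downward; lengths in m; the calibration is good to about 2 mm. A picture is of the moment at which its call begins. There is no depth.
- finish_job(): hands the job in, once; it reports no verdict.
The state is a dict: "time_s": time; "joints": joint angles; "joint_velocities": joint speeds; "effort": joint torques, N m; "tcp_pos": TCP position; "ee_rot": TCP orientation; "wrist_force": force on the tool from outside, world axes, zero at the start; "moment": the same for the moment, N m; "gripper_width": opening from 0.0 (shut) to 1.0 (fully open).
Only numpy, scipy, OpenCV 4.12 (cv2) and the standard library are available. Lean on these libraries where they do the work, as an engineer would, in place of code of your own. Each camera call takes 0.05 s, during which the arm holds its last target.

### The job

Get the staining plate going on the bench shaker, pushing with your fingertips only: first push the 96-well plate along the platform until it is fully home against the stop at the back, then push the clamp lever over centre so that it snaps down onto the plate, and last flip the toggle switch on the console over to on, towards the platform. Keep the plate flat on the platform and never lift it, leave the other things on the bench where they stand, and finish clear of everything.

Things in the scene. Friction and masses are not known exactly. Their poses are not given: they have to be found in the camera images.
- shaker: white bench plate shaker, 300 mm deep (x) by 170 mm wide (y), fixed to the bench, placed and turned differently each time. Origin: centre of its underside; x from the console (robot side) to the back, y left, z up. The front 100 mm is a low console, its deck sloping from 40 mm height up to 62 mm; behind it an aluminium platform, top at 95 mm, x -42 to +150, carries the plate.
- stop (a point): point on the platform (95 mm high) at the foot of the back stop, on the centre line, x +130 in the shaker's frame: the plate's far end meets it when home. A lip 19.5 mm above the platform overhangs the last 6 mm. Two rails, 8 mm high, guide the plate with 2 mm clearance each side; nothing stands on the platform in front of the plate.
- plate: white 96-well plate, 127.8 mm long (along its x) by 85.5 mm wide by 14.4 mm high, about 100 g, lying flat and loose on the platform, 12 to 32 mm short of the stop, its x the same way as the shaker's x. Origin: centre of its underside. Fully home its origin lies at x +66 in the shaker's frame. It slides easily (under 2 N).
- plate_front (a point): middle of the plate's end face on the console side, 7 mm above the platform: the place to push it, along the shaker's +x
- clamp (a joint): over-centre clamp lever on the left of the plate, steel with a black rubber grip 12 mm thick. Angle in rad: 0 open, about 1.2 locked with its rubber foot pressing on the plate's rim. Dead centre at 0.6: short of it the lever springs back to 0, past it it snaps on by itself. Open, the grip leans 45 degrees outwards (shaker's +y); locked, 24 degrees inwards over the plate.
- clamp_tip (a point): outer end of the clamp lever's grip, 65 mm from its hinge. The hinge runs along the shaker's x at x +45, y +61, 118 mm above the bench. Open, this point is at y +107, 164 mm high; it moves 35 mm towards -y and 18 mm up until dead centre. About 4 N towards the shaker's -y moves it.
- toggle (a joint): bat-handle toggle switch on the console, right of the speed knob (knob 20 mm tall, 95 mm to its left). Angle in rad: 0 off, lever leaning 30 degrees from vertical towards the console's front; 0.6 on, leaning 5 degrees the other way, towards the platform. Dead centre at 0.3: short of it the lever springs back, past it it snaps over.
- toggle_tip (a point): upper end of the toggle's steel lever: 9 mm thick, 24 mm clear of its bushing, pivot 34 mm down the lever from this point. The deck is about 35 mm below this point when off. It moves 19 mm along the shaker's +x from off to on, 10 mm to dead centre; about 3 N there moves it.
- tips_shut: bystander: blue pipette-tip box with clear lid, 122 x 82 x 94 mm, origin at the underside's centre
- tips_open: bystander: blue pipette-tip box, lid off, 122 x 82 x 65 mm
- tube_rack: bystander: white rack of sample tubes, 160 x 64 x 86 mm
- bottle: bystander: 500 ml glass bottle with blue cap, 86 mm wide, 169 mm high
- timer: bystander: white bench timer lying flat, 66 x 66 x 18 mm
- reservoir: bystander: white reagent tray, 125 x 80 x 40 mm
- marker: bystander: marker pen lying in front of the console, 130 x 18 mm

How it is judged (in metres and radians):
On the way, in this order (a step that is already met when the one before it is completed fails the run):
1. the plate is home against the back stop while the clamp is still open and the switch off (x of plate in the frame of shaker above 0.0636 m and value of joint clamp below 0.6 rad and value of joint toggle below 0.3 rad), for 0.2 s.
2. the clamp lever is locked on the plate, with the switch still off (value of joint clamp above 1.13 rad and x of plate in the frame of shaker above 0.0636 m and value of joint toggle below 0.3 rad), for 0.2 s.
3. the toggle switch is on (value of joint toggle above 0.54 rad), for 0.2 s.
At the end, for the whole second after the job is handed in: The plate lies flat on the platform within 2.5 mm of the back stop, at rest, the clamp lever is locked on it (1.13 to 1.27 rad) and the toggle switch is on (above 0.54 rad) (x of plate in the frame of shaker above 0.0636 m and z of plate in the frame of shaker between 0.0935 and 0.0965 m and angle between plate's own z axis and vertical below 0.03 rad and linear speed of plate below 0.01 m/s and value of joint clamp between 1.13 and 1.27 rad and value of joint toggle above 0.54 rad); the robot touches nothing.
It fails at once if the plate is lifted more than 4 mm off the platform or tipped more than 6 degrees (z of plate in the frame of shaker above 0.099 m or angle between plate's own z axis and vertical above 0.105 rad).
It fails at once if a bystander is moved more than 15 mm (distance of any of tips_shut, tips_open, tube_rack, bottle, timer, reservoir, marker from where it was at the start of the episode above 0.015 m).
It also fails if it takes over 48 s, if anything falls off the work surface, if the arm or the gripper's body presses on something with over 40 N, if the wrist force passes 120 N, or if a joint passes its speed limit or range.

## Working session

There is one attempt and no reset: what is moved stays moved. The work goes in short steps, Python scripts to look and compute and a tool call to move; the robot and the scene stay as the last step left them, time stands still between calls to the robot, and variables do not carry over. Pictures are saved under pics/ and viewed, and the job is handed in when it is done.

Besides the shell and the picture viewer there is one more tool, called after "Emit:" by a JSON object that holds its "fn" and its "kwargs". jog_arm: Moves the arm, as the interface text tells. Its arguments: {"type":"object","properties":{"moves":{"type":"array"}},"required":["moves"]}

```bash
mkdir -p pics; ls; python3 - <<'E'
from station import *
import cv2
s=sense();print(s)
for n in ["scene","top","wrist"]:
    c=capture(n);cv2.imwrite(f"pics/{n}0.png",c["frame"][:,:,::-1]);print(n,c["fov_y"],c["cx"],c["cy"],c["k1"],c["world_from_camera"].round(4).tolist() if hasattr(c["world_from_camera"],'round') else c["world_from_camera"])
E
```

```text
pics
{'time_s': 0.0, 'joints': array([ 7.84168132e+01,  2.20904527e+01,  3.78534045e-01, -2.76392147e-02,
       -6.84130209e+01, -1.48165286e+01]), 'joint_velocities': array([-0.02709632, -0.0167781 , -0.13052984, -0.05391893,  0.02437012,
        0.02492237]), 'effort': array([-8.98615108e-04, -3.90666211e+01,  1.87407160e+01,  4.22012463e+00,
        1.10211584e-02, -1.93215692e-04]), 'tcp_pos': array([0.27761215, 0.55926884, 0.22145787]), 'ee_rot': array([[ 8.95634879e-01, -4.44789156e-01, -8.77261260e-04],
       [-4.44790004e-01, -8.95632551e-01, -2.04608829e-03],
       [ 1.24374145e-04,  2.22274508e-03, -9.99997522e-01]]), 'wrist_force': array([ 0.10880214,  0.07481644, -0.01744264]), 'moment': array([-0.0327308 , -0.01607183, -0.01160249]), 'gripper_width': 0.9965518856497436}
scene 53.01582425680572 282.38782988866524 209.21484301174144 -0.08929667221264095 [[-0.4408, 0.7166, -0.5405, 1.1999], [0.8975, 0.3442, -0.2756, 0.4002], [-0.0115, -0.6066, -0.7949, 1.0654], [0.0, 0.0, 0.0, 1.0]]
top 46.018379675422665 280.08373143489564 210.5126676724266 -0.06211522323126473 [[-0.0276, -0.9917, 0.1258, 0.4053], [-0.9996, 0.0266, -0.0102, 0.0614], [0.0067, -0.1261, -0.992, 1.3284], [0.0, 0.0, 0.0, 1.0]]
wrist 66.7649346787649 275.08843715691273 210.65386409403624 -0.00666521592668238 [[-0.4452, -0.8574, -0.2582, 0.3483], [-0.8954, 0.4273, 0.125, 0.5232], [0.0032, 0.2868, -0.958, 0.3837], [0.0, 0.0, 0.0, 1.0]]
```

View pics/scene0.png

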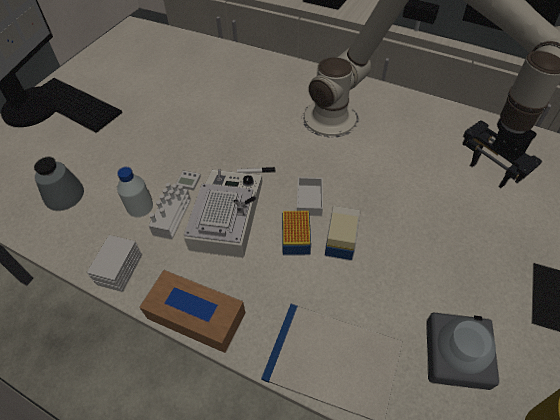

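View pics/top0.png

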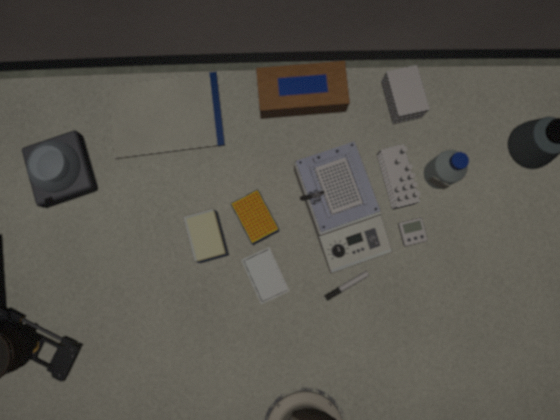

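View pics/wrist0.png

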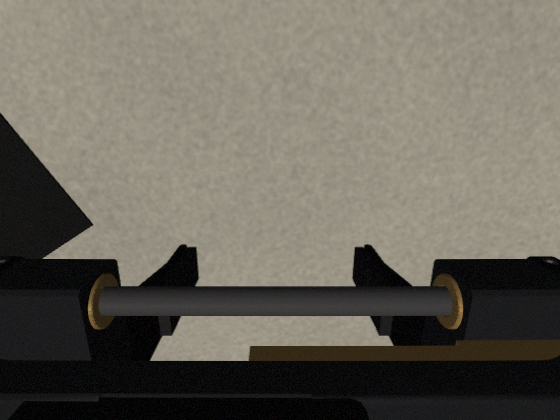

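The scene view has the shaker near (225,210), and the top view has it near (342,205) with the plate at (338,185), clamp at (312,196), knob at (338,250) and toggle block at (373,238). I'll zoom in on both.

```bash
cat > h.py <<'E'
import numpy as np, cv2
def ray(c,u,v):
    f=c["frame"].shape[0]/2/np.tan(np.radians(c["fov_y"])/2)
    d=np.array([(u-c["cx"])/f,(v-c["cy"])/f]); p=d.copy()
    for _ in range(20): p=d/(1+c["k1"]*(p@p))
    T=np.asarray(c["world_from_camera"]); r=T[:3,:3]@np.array([p[0],p[1],1.]); return T[:3,3],r/np.linalg.norm(r)
def onz(c,u,v,z):
    o,r=ray(c,u,v); return o+r*(z-o[2])/r[2]
def tri(obs):
    A=np.zeros((3,3));b=np.zeros(3)
    for c,u,v in obs:
        o,r=ray(c,u,v);P=np.eye(3)-np.outer(r,r);A+=P;b+=P@o
    x=np.linalg.solve(A,b); res=[np.linalg.norm((np.eye(3)-np.outer(r,r))@(x-o)) for o,r in [ray(*t) for t in obs]]
    return x,res
def proj(c,X):
    f=c["frame"].shape[0]/2/np.tan(np.radians(c["fov_y"])/2)
    T=np.linalg.inv(np.asarray(c["world_from_camera"])); q=T[:3,:3]@X+T[:3,3]; p=q[:2]/q[2]; p=p*(1+c["k1"]*(p@p))
    return np.array([p[0]*f+c["cx"],p[1]*f+c["cy"]])
E
python3 - <<'E'
from station import *
import cv2,pickle
from h import *
D={n:capture(n) for n in ["scene","top"]}
pickle.dump(D,open("c0.pkl","wb"))
a=D["top"]["frame"][130:290,280:440,::-1];a=cv2.resize(a,(600,600),interpolation=cv2.INTER_CUBIC);cv2.imwrite("pics/topz.png",cv2.convertScaleAbs(a,alpha=1.6))
a=D["scene"]["frame"][155:265,170:290,::-1];a=cv2.resize(a,None,fx=5,fy=5,interpolation=cv2.INTER_CUBIC);cv2.imwrite("pics/scenez.png",cv2.convertScaleAbs(a,alpha=1.2))
E
```

```text
(no output)
```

View pics/topz.png

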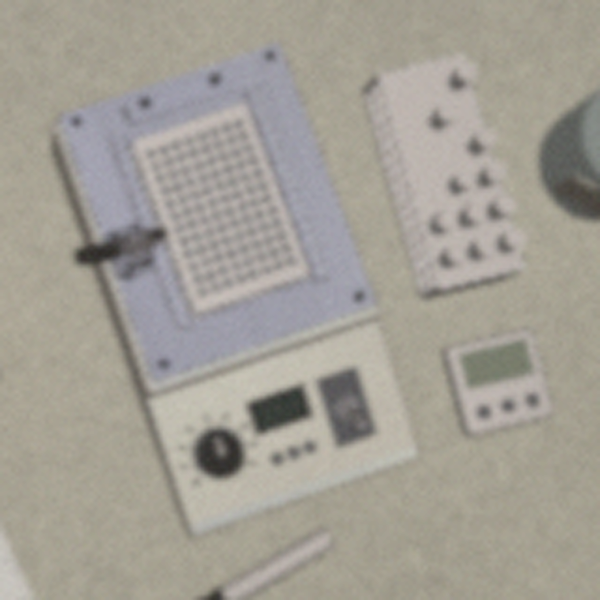

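View pics/scenez.png

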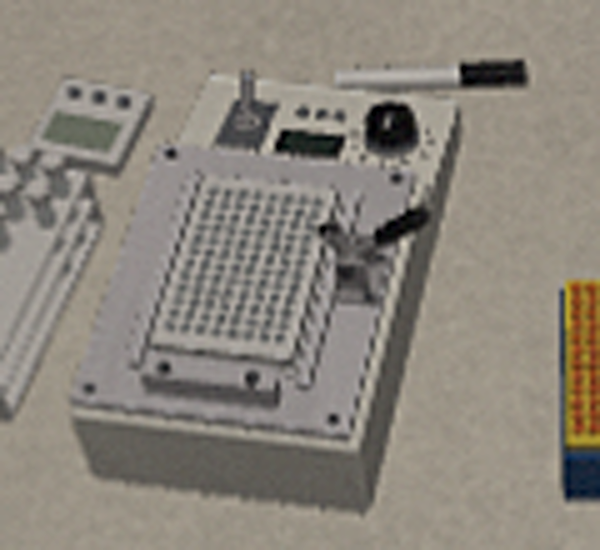

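```bash
cat > m.py <<'E'
import pickle
from h import *
D=pickle.load(open("c0.pkl","rb"))
T=D["top"];S=D["scene"]
tz=lambda x,y:(280+(x+.5)/3.75-.5,130+(y+.5)/3.75-.5)
sz=lambda x,y:(170+(x+.5)/5-.5,155+(y+.5)/5-.5)
c=[(57,128),(280,45),(378,318),(150,388)]
P=[onz(T,*tz(*q),.095) for q in c]
P=np.array(P);print(P.round(4)); print([np.linalg.norm(P[i]-P[(i+1)%4]).round(4) for i in range(4)])
Ps=np.array([onz(S,*sz(*q),.095) for q in [(353,440),(72,407),(160,148),(413,172)]]);print(Ps.round(4)); print([np.linalg.norm(Ps[i]-Ps[(i+1)%4]).round(4) for i in range(4)])
E
python3 - <<'E'
from m import *
f=T["frame"].astype(int)
m=((f[:,:,2]-f[:,:,0])>5).astype(np.uint8); m[:130]=0;m[290:]=0;m[:,:285]=0;m[:,440:]=0
n,l,st,ce=cv2.connectedComponentsWithStats(cv2.morphologyEx(m,cv2.MORPH_CLOSE,np.ones((3,3))))
i=1+np.argmax(st[1:,4]);print(st[i]);pts=np.argwhere(l==i)[:,::-1].astype(np.float32)
r=cv2.minAreaRect(pts);b=cv2.boxPoints(r);print(r,b)
print(np.array([onz(T,*q,.095) for q in b]).round(4))
E
```

```text
[[ 0.6807  0.0079  0.095 ]
 [ 0.735  -0.1467  0.095 ]
 [ 0.545  -0.2039  0.095 ]
 [ 0.5021 -0.0486  0.095 ]]
[np.float64(0.1639), np.float64(0.1984), np.float64(0.1611), np.float64(0.1873)]
[[ 0.6935  0.0101  0.095 ]
 [ 0.7432 -0.1422  0.095 ]
 [ 0.5607 -0.2014  0.095 ]
 [ 0.5107 -0.0522  0.095 ]]
[np.float64(0.1603), np.float64(0.1919), np.float64(0.1574), np.float64(0.1932)]
[ 297  143   81   88 2294]
((337.0219421386719, 185.81021118164062), (73.81649780273438, 60.830257415771484), 70.01689910888672) [[295.82486 161.51823]
 [352.99277 140.72993]
 [378.21902 210.10219]
 [321.05112 230.89049]]
[[ 0.6865  0.0052  0.095 ]
 [ 0.7374 -0.1435  0.095 ]
 [ 0.5562 -0.1989  0.095 ]
 [ 0.5076 -0.0523  0.095 ]]
```

Emit:
{"fn": "jog_arm", "kwargs": {"moves": [[1,0.027,0.024,-0.011,0,0,-0.078],[1,0.054,0.048,-0.022,0,0,-0.156],[1,0.081,0.072,-0.033,0,0,-0.234],[1,0.108,0.096,-0.044,0,0,-0.312],[1,0.135,0.12,-0.055,0,0,-0.39],[1,0.162,0.144,-0.066,0,0,-0.468],[1,0.189,0.168,-0.077,0,0,-0.546],[1,0.216,0.192,-0.088,0,0,-0.624],[1,0.243,0.216,-0.099,0,0,-0.702],[1,0.27,0.24,-0.11,0,0,-0.78]]}}

```text
time_s: 1.08
tcp_pos: [0.4131, 0.223, 0.3333]
ee_rot: [[0.948, 0.318, 0.0], [0.318, -0.948, 0.0], [0.0, -0.0, -1.0]]
wrist_force: [0.8, 0.6, 1.1]
gripper_width: 0.324
```

Emit:
{"fn": "jog_arm", "kwargs": {"moves": [[1,0.003,0.037,-0.002,0,0,0],[1,0.005,0.074,-0.004,0,0,0],[1,0.008,0.111,-0.006,0,0,0],[1,0.01,0.148,-0.008,0,0,0],[1,0.013,0.185,-0.01,0,0,0],[1,0.015,0.222,-0.012,0,0,0],[1,0.018,0.259,-0.014,0,0,0],[1,0.02,0.296,-0.015,0,0,0],[1,0.023,0.333,-0.016,0,0,0],[1,0.025,0.37,-0.017,0,0,0]]}}

```text
time_s: 1.92
tcp_pos: [0.5532, -0.1206, 0.3496]
ee_rot: [[0.95, 0.314, 0.0], [0.314, -0.95, 0.0], [0.0, -0.0, -1.0]]
wrist_force: [1.4, -0.0, -0.1]
gripper_width: 0.006
```

```bash
python3 - <<'E'
from station import *
import cv2,pickle
s=sense();print(s["time_s"],s["tcp_pos"],s["wrist_force"],s["gripper_width"])
c=capture("wrist");pickle.dump(c,open("w1.pkl","wb"));print(c["world_from_camera"])
cv2.imwrite("pics/w1.png",cv2.resize(c["frame"][:,:,::-1],(800,600),interpolation=cv2.INTER_CUBIC))
E
```

```text
1.9167 [ 0.55315924 -0.12055307  0.34959381] [ 1.44834253 -0.03947285 -0.06082894] 0.005577718557933337
[[ 3.13279333e-01 -9.09619677e-01 -2.72851798e-01  6.27889559e-01]
 [-9.49660837e-01 -2.99890287e-01 -9.06096580e-02 -9.71729760e-02]
 [ 5.94723961e-04  2.87502800e-01 -9.57779613e-01  5.11749036e-01]
 [ 0.00000000e+00  0.00000000e+00  0.00000000e+00  1.00000000e+00]]
```

View pics/w1.png

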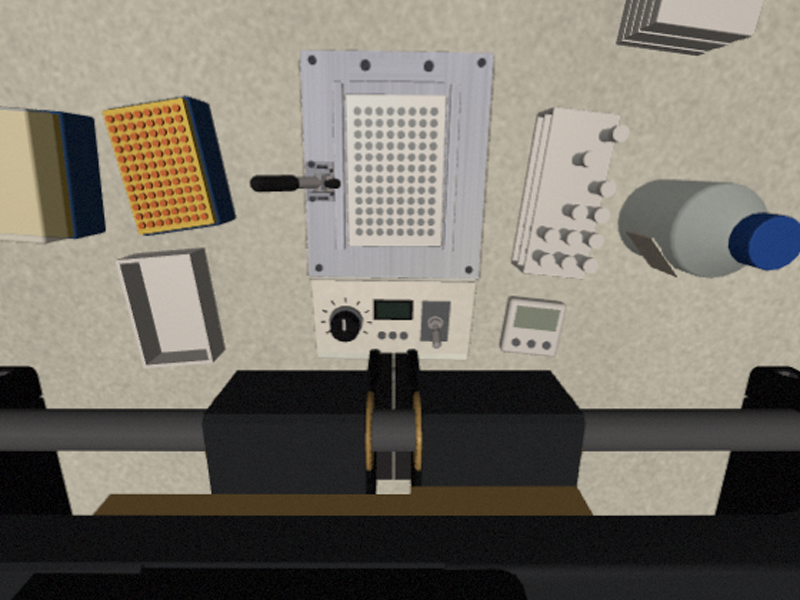

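The wrist view shows platform corners near (303,53), (493,53), (480,278) and (308,278). The plate runs from (345,95) to (441,246), the clamp grip end is at (252,183), and the toggle tip is near (436,345). Now to refine with crops.

```bash
python3 - <<'E'
import cv2,pickle
f=pickle.load(open("w1.pkl","rb"))["frame"][:,:,::-1]
a=cv2.resize(f[25:205,205:355],None,fx=3.3333333,fy=3.3333333,interpolation=cv2.INTER_CUBIC);cv2.imwrite("pics/w1a.png",a)
a=cv2.resize(f[190:260,210:350],None,fx=5,fy=5,interpolation=cv2.INTER_CUBIC);cv2.imwrite("pics/w1b.png",a)
E
```

```text
(no output)
```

View pics/w1a.png

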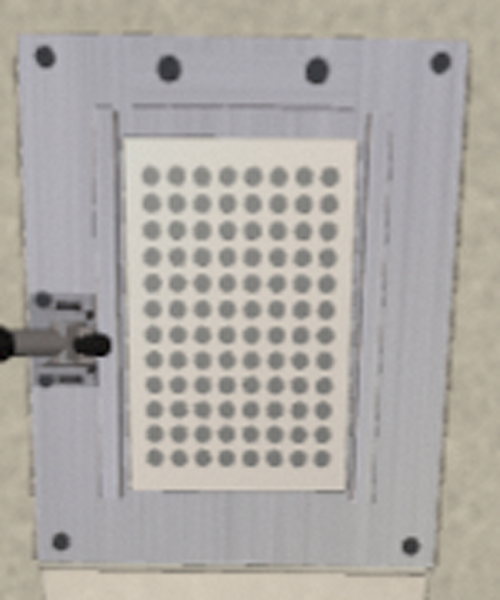

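View pics/w1b.png

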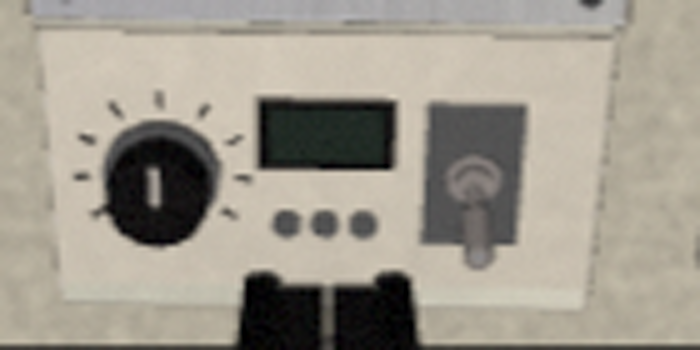

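```bash
cat > m2.py <<'E'
import pickle
from h import *
W=pickle.load(open("w1.pkl","rb"))
k=10/3
a=lambda x,y:(205+(x+.5)/k-.5,25+(y+.5)/k-.5)
b=lambda x,y:(210+(x+.5)/5-.5,190+(y+.5)/5-.5)
P=np.array([onz(W,*a(*q),.095) for q in [(18,36),(467,42),(438,570),(38,567)]])
Q=np.array([onz(W,*a(*q),.1094) for q in [(122,138),(358,139),(347,491),(133,489)]])
for X in (P,Q):
    print(X[:,:2].round(4).tolist(),[np.linalg.norm(X[i]-X[(i+1)%4]).round(4) for i in range(4)])
    e=[X[0]-X[3],X[1]-X[2]];print([np.degrees(np.arctan2(v[1],v[0])).round(2) for v in e]); e=[X[0]-X[1],X[3]-X[2]];print([np.degrees(np.arctan2(v[1],v[0])).round(2)-90 for v in e]);print(X.mean(0).round(4))
for z in (.08,.085,.09): print(z,onz(W,*b(480,260),z))
print(onz(W,*b(160,190),.07))
E
python3 m2.py
python3 - <<'E'
from m2 import *
yaw=np.radians(18.3)
x=np.array([np.cos(yaw),np.sin(yaw),0]);y=np.array([-x[1],x[0],0])
o=P.mean(0)-.054*x;o[2]=0
for n,X in (("plat",P),("plate",Q),("tog",[onz(W,*b(480,260),.085)]),("knob",[onz(W,*b(160,190),.07)])): print(n,[[round(float((p-o)@x),4),round(float((p-o)@y),4)] for p in X])
print(o, [ (q:=onz(W,205+45/k,25+345/k,.118),)][0][0])
# clamp tip: (252,183) in 800 scale
q=onz(W,252*.7,183*.7,.164)-o;print("clamp",q@x,q@y)
E
```

```text
[[0.6892, 0.0032], [0.737, -0.1477], [0.5549, -0.208], [0.5055, -0.0542]] [np.float64(0.1583), np.float64(0.1918), np.float64(0.1615), np.float64(0.1925)]
[np.float64(17.34), np.float64(18.31)]
[np.float64(17.58), np.float64(17.810000000000002)]
[ 0.6217 -0.1017  0.095 ]
[[0.6675, -0.043], [0.693, -0.1212], [0.5755, -0.1598], [0.5507, -0.082]] [np.float64(0.0823), np.float64(0.1237), np.float64(0.0816), np.float64(0.1232)]
[np.float64(18.48), np.float64(18.2)]
[np.float64(18.040000000000006), np.float64(17.709999999999994)]
[ 0.6217 -0.1015  0.1094]
0.08 [ 0.47410183 -0.19499415  0.08      ]
0.085 [ 0.47588281 -0.1938613   0.085     ]
0.09 [ 0.4776638  -0.19272846  0.09      ]
[ 0.46191065 -0.10034007  0.07      ]
[[0.6892, 0.0032], [0.737, -0.1477], [0.5549, -0.208], [0.5055, -0.0542]] [np.float64(0.1583), np.float64(0.1918), np.float64(0.1615), np.float64(0.1925)]
[np.float64(17.34), np.float64(18.31)]
[np.float64(17.58), np.float64(17.810000000000002)]
[ 0.6217 -0.1017  0.095 ]
[[0.6675, -0.043], [0.693, -0.1212], [0.5755, -0.1598], [0.5507, -0.082]] [np.float64(0.0823), np.float64(0.1237), np.float64(0.0816), np.float64(0.1232)]
[np.float64(18.48), np.float64(18.2)]
[np.float64(18.040000000000006), np.float64(17.709999999999994)]
[ 0.6217 -0.1015  0.1094]
0.08 [ 0.47410183 -0.19499415  0.08      ]
0.085 [ 0.47588281 -0.1938613   0.085     ]
0.09 [ 0.4776638  -0.19272846  0.09      ]
[ 0.46191065 -0.10034007  0.07      ]
plat [[0.1511, 0.0784], [0.1491, -0.0799], [-0.0428, -0.08], [-0.0414, 0.0816]]
plate [[0.1159, 0.0413], [0.1156, -0.0409], [-0.0081, -0.0407], [-0.0073, 0.0409]]
tog [[-0.1134, -0.0418]]
knob [[-0.0973, 0.0514]]
[ 0.57039966 -0.11861143  0.        ] [ 0.59207328 -0.0378527   0.118     ]
clamp 0.04821296558037649 0.10651380436528543
```

Emit:
{"fn": "jog_arm", "kwargs": {"moves": [[1,-0.005,0.001,0.035,0,0,0],[1,-0.01,0.002,0.07,0,0,0],[1,-0.015,0.003,0.105,0,0,0],[1,-0.02,0.003,0.14,0,0,0],[1,-0.023,0.003,0.175,0,0,0],[1,-0.023,0.003,0.205,0,0,0],[1,-0.023,0.003,0.228,0,0,0],[1,-0.023,0.003,0.24,0,0,0],[1,-0.023,0.003,0.246,0,0,0],[1,-0.023,0.003,0.248,0,0,0]]}}

```text
time_s: 2.8
tcp_pos: [0.5314, -0.1287, 0.1005]
ee_rot: [[0.949, 0.314, -0.002], [0.314, -0.949, -0.0], [-0.002, -0.001, -1.0]]
wrist_force: [0.4, -0.1, 0.8]
gripper_width: 0.009
```

```bash
python3 - <<'E'
from station import *
import cv2,pickle
s=sense();print(s["time_s"],s["tcp_pos"],s["wrist_force"],s["gripper_width"])
c=capture("wrist")
cv2.imwrite("pics/w2.png",cv2.resize(c["frame"][:,:,::-1],(800,600),interpolation=cv2.INTER_CUBIC))
E
```

```text
2.8 [ 0.53143494 -0.12873617  0.10047901] [ 0.42721499 -0.05178588  0.8157615 ] 0.009053190806081706
```

View pics/w2.png

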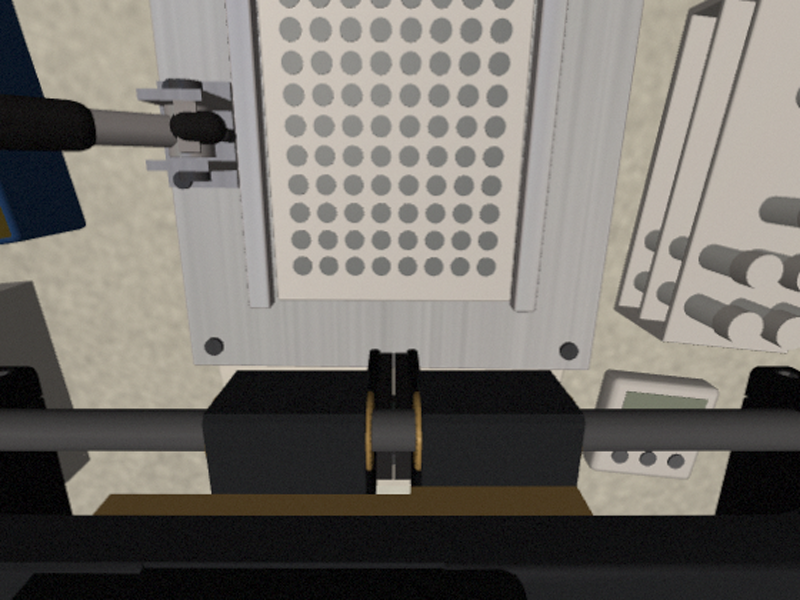

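Emit:
{"fn": "jog_arm", "kwargs": {"moves": [[1,0.004,0,0,0,0,0],[1,0.008,0,0,0,0,0],[1,0.012,0,0,0,0,0],[1,0.015,0,0,0,0,0],[1,0.017,0,0,0,0,0],[1,0.019,0,0,0,0,0],[1,0.021,0,0,0,0,0],[1,0.023,0,0,0,0,0],[1,0.025,0,0,0,0,0],[1,0.027,0,0,0,0,0]]}}

```text
time_s: 3.68
tcp_pos: [0.5576, -0.1203, 0.1015]
ee_rot: [[0.95, 0.314, -0.0], [0.314, -0.95, -0.0], [-0.0, -0.0, -1.0]]
wrist_force: [-0.0, 0.4, 0.3]
gripper_width: 0.004
```

Emit:
{"fn": "jog_arm", "kwargs": {"moves": [[1,0.001,0,0,0,0,0],[1,0.002,0,0,0,0,0],[1,0.003,0,0,0,0,0],[1,0.003,0,0,0,0,0],[1,0.004,0,0,0,0,0],[1,0.004,0,0,0,0,0],[1,0.005,0,0,0,0,0],[1,0.005,0,0,0,0,0],[1,0.005,0,0,0,0,0],[1,0.005,0,0,0,0,0]]}}

```text
time_s: 4.52
tcp_pos: [0.5625, -0.1187, 0.1016]
ee_rot: [[0.949, 0.314, 0.0], [0.314, -0.949, 0.0], [0.0, 0.0, -1.0]]
wrist_force: [0.1, -0.5, 1.1]
gripper_width: 0.004
```

```bash
cat > look.py <<'E'
from station import *
import cv2,pickle,sys
s=sense();print(s["time_s"],s["tcp_pos"],s["wrist_force"],s["gripper_width"])
n=sys.argv[1];c=capture(sys.argv[2] if len(sys.argv)>2 else "wrist");pickle.dump(c,open(n+".pkl","wb"))
cv2.imwrite("pics/%s.png"%n,cv2.resize(c["frame"][:,:,::-1],(800,600),interpolation=cv2.INTER_CUBIC))
E
python3 look.py w3
```

```text
4.5167 [ 0.56250167 -0.11866414  0.10156026] [ 0.08794673 -0.46395925  1.10285995] 0.003961735325373267
```

View pics/w3.png

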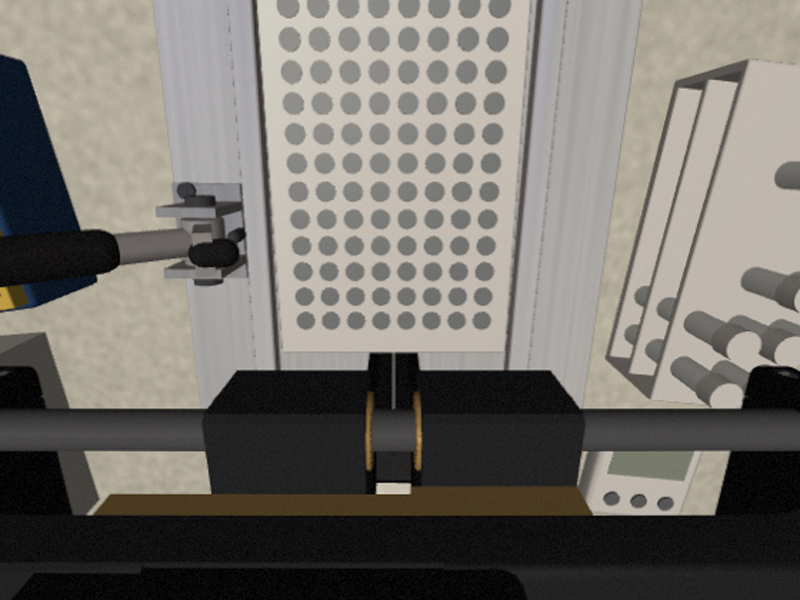

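The plate's front edge (row ~352) now touches the fingertips, and the force is still low, so I'll keep pushing in small steps.

Emit:
{"fn": "jog_arm", "kwargs": {"moves": [[1,0.001,0,0,0,0,0],[1,0.001,0,0,0,0,0],[1,0.002,0,0,0,0,0],[1,0.002,0,0,0,0,0],[1,0.003,0,0,0,0,0],[1,0.003,0,0,0,0,0],[1,0.004,0,0,0,0,0],[1,0.004,0,0,0,0,0],[1,0.004,0,0,0,0,0],[1,0.004,0,0,0,0,0]]}}

```text
time_s: 5.4
tcp_pos: [0.5631, -0.1183, 0.1014]
ee_rot: [[0.95, 0.313, -0.007], [0.313, -0.95, -0.001], [-0.007, -0.001, -1.0]]
wrist_force: [-7.5, -2.3, 5.4]
gripper_width: 0.006
```

Emit:
{"fn": "jog_arm", "kwargs": {"moves": [[1,-0.006,0,0,0,0,0],[1,-0.014,0,0,0,0,0],[1,-0.018,0,-0.005,0,0,0],[1,-0.018,0,-0.03,0,0,0],[1,-0.018,0,-0.065,0,0,0],[1,-0.018,0,-0.1,0,0,0],[1,-0.018,0,-0.135,0,0,0],[1,-0.018,0,-0.17,0,0,0],[1,-0.018,0,-0.2,0,0,0],[1,-0.018,0,-0.2,0,0,0]]}}

```text
time_s: 6.23
tcp_pos: [0.5524, -0.1237, 0.31]
ee_rot: [[0.949, 0.315, 0.017], [0.315, -0.949, -0.002], [0.015, 0.007, -1.0]]
wrist_force: [0.0, -0.7, 0.6]
gripper_width: 0.007
```

```bash
python3 look.py w4; python3 - <<'E'
import pickle,cv2
f=pickle.load(open("w4.pkl","rb"))["frame"][:,:,::-1]
cv2.imwrite("pics/w4a.png",cv2.resize(f[0:245,170:370],None,fx=2.4,fy=2.4,interpolation=cv2.INTER_CUBIC))
E
```

```text
6.2333 [ 0.55238932 -0.12374335  0.31003698] [ 0.00992022 -0.67105922  0.61493657] 0.00716592999751388
```

View pics/w4a.png

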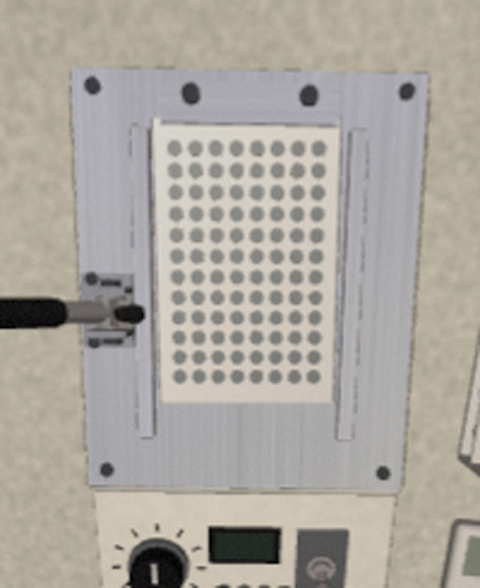

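```bash
cat > fr.py <<'E'
from h import *
yaw=np.radians(18.1)
x=np.array([np.cos(yaw),np.sin(yaw),0]);y=np.array([-x[1],x[0],0]);o=np.array([.5704,-.1186,0])
sh=lambda p:np.array([(p-o)@x,(p-o)@y,p[2]]).round(4)
E
python3 - <<'E'
import pickle
from fr import *
W=pickle.load(open("w4.pkl","rb"))
a=lambda X,Y:(170+(X+.5)/2.4-.5,(Y+.5)/2.4-.5)
for q in [(70,68),(428,73),(402,490),(90,486)]: print(sh(onz(W,*a(*q),.095)))
for q in [(161,402),(331,402),(340,126),(153,124)]: print(sh(onz(W,*a(*q),.1094)))
print(sh(onz(W,*a(0,312),.16)))
import station;s=station.sense();print(sh(s["tcp_pos"]),s["ee_rot"].round(4))
E
```

```text
[0.1512 0.0793 0.095 ]
[ 0.1501 -0.0795  0.095 ]
[-0.0415 -0.0787  0.095 ]
[-0.0397  0.0807  0.095 ]
[0.0053 0.0417 0.1094]
[ 0.0055 -0.0393  0.1094]
[ 0.1256 -0.0395  0.1094]
[0.126  0.0417 0.1094]
[0.0481 0.0988 0.16  ]
[-0.0198  0.0017  0.3063] [[ 9.493e-01  3.141e-01  1.090e-02]
 [ 3.142e-01 -9.494e-01 -1.000e-04]
 [ 1.030e-02  3.500e-03 -9.999e-01]]
```

Plate home: its top front edge moved from −7.7 to about +4.5 mm (about +4.2 is expected when home), and the stop resisted with 7.5 N. Next is the clamp.

Emit:
{"fn": "jog_arm", "kwargs": {"moves": [[1,0.012,-0.028,0,0,0,0],[1,0.024,-0.056,0,0,0,0],[1,0.038,-0.085,0,0,0,0],[1,0.052,-0.115,0,0,0,0],[1,0.067,-0.145,0.01,0,0,0],[1,0.067,-0.145,0.045,0,0,0],[1,0.067,-0.145,0.08,0,0,0],[1,0.067,-0.145,0.115,0,0,0],[1,0.067,-0.145,0.14,0,0,0],[1,0.067,-0.145,0.149,0,0,0]]}}

```text
time_s: 7.12
tcp_pos: [0.5637, 0.0351, 0.1472]
ee_rot: [[0.95, 0.313, -0.009], [0.313, -0.95, -0.002], [-0.009, -0.001, -1.0]]
wrist_force: [0.8, -0.7, -0.3]
gripper_width: 0.002
```

```bash
python3 look.py w5; python3 - <<'E'
from fr import *
import station;s=station.sense();print(sh(s["tcp_pos"]))
E
```

```text
7.1167 [0.56370355 0.03509451 0.14716699] [ 0.84809731 -0.66224521 -0.30920251] 0.002256328619403609
[0.0419 0.148  0.1476]
```

View pics/w5.png

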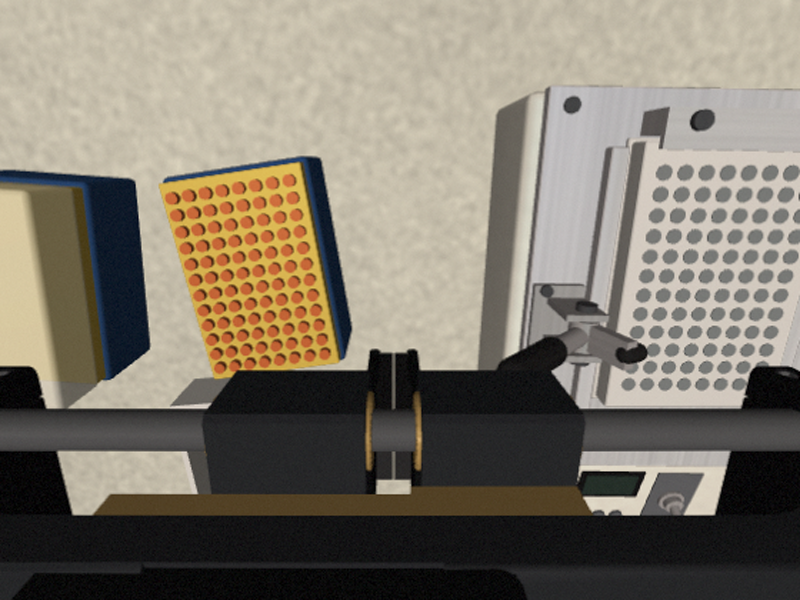

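Emit:
{"fn": "jog_arm", "kwargs": {"moves": [[1,0.003,0.007,0,0,0,0],[1,0.003,0.013,0,0,0,0],[1,0.003,0.018,0,0,0,0],[1,0.003,0.023,0,0,0,0],[1,0.003,0.028,0,0,0,0],[1,0.003,0.033,0,0,0,0],[1,0.003,0.038,0,0,0,0],[1,0.003,0.042,0,0,0,0],[1,0.003,0.046,0,0,0,0],[1,0.003,0.05,0,0,0,0]]}}

```text
time_s: 8.0
tcp_pos: [0.5864, -0.011, 0.1537]
ee_rot: [[0.949, 0.314, 0.002], [0.314, -0.949, 0.001], [0.002, 0.0, -1.0]]
wrist_force: [-0.4, 2.0, 1.4]
gripper_width: 0.007
```

```bash
python3 look.py w6; python3 - <<'E'
from fr import *
import station;s=station.sense();print(sh(s["tcp_pos"]))
E
```

```text
8.0 [ 0.58636121 -0.0109584   0.15367657] [-0.40932974  2.0181968   1.39697368] 0.0067793734432830795
[0.0482 0.0965 0.1532]
```

View pics/w6.png

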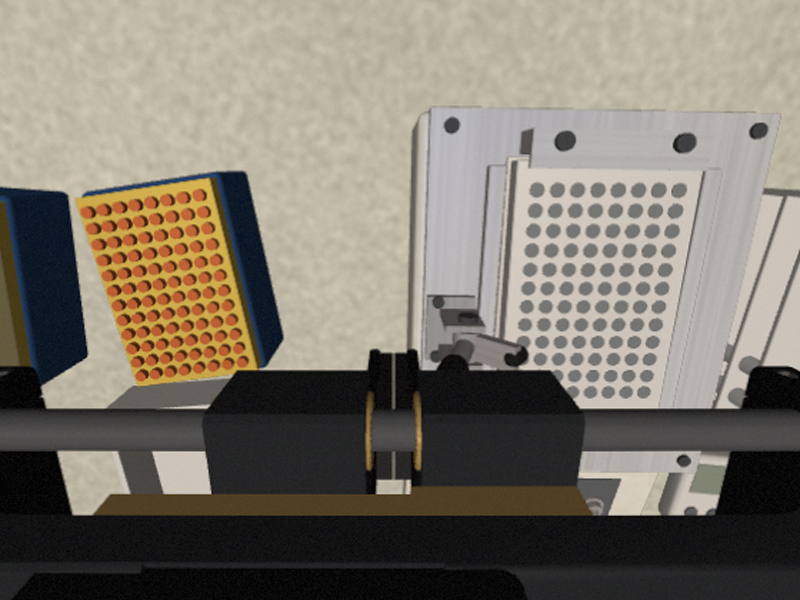

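The grip, near (450,362), is now touching the finger and nearing vertical, so I'll keep pushing through dead centre.

Emit:
{"fn": "jog_arm", "kwargs": {"moves": [[1,0,0.003,0,0,0,0],[1,0,0.006,0,0,0,0],[1,0,0.009,0,0,0,0],[1,0,0.012,0,0,0,0],[1,0,0.015,0,0,0,0],[1,0,0.018,0,0,0,0],[1,0,0.02,0,0,0,0],[1,0,0.02,0,0,0,0],[1,0,0.02,0,0,0,0],[1,0,0.02,0,0,0,0]]}}

```text
time_s: 8.88
tcp_pos: [0.5919, -0.0299, 0.1525]
ee_rot: [[0.949, 0.314, -0.0], [0.314, -0.949, 0.0], [-0.0, -0.0, -1.0]]
wrist_force: [1.0, 0.0, -0.1]
gripper_width: 0.003
```

```bash
python3 look.py w7; python3 - <<'E'
from fr import *
import station;s=station.sense();print(sh(s["tcp_pos"]))
E
```

```text
8.8833 [ 0.59193685 -0.02990273  0.15254083] [ 1.02257213  0.01599335 -0.13695165] 0.002876056564757848
[0.0481 0.0777 0.1526]
```

View pics/w7.png

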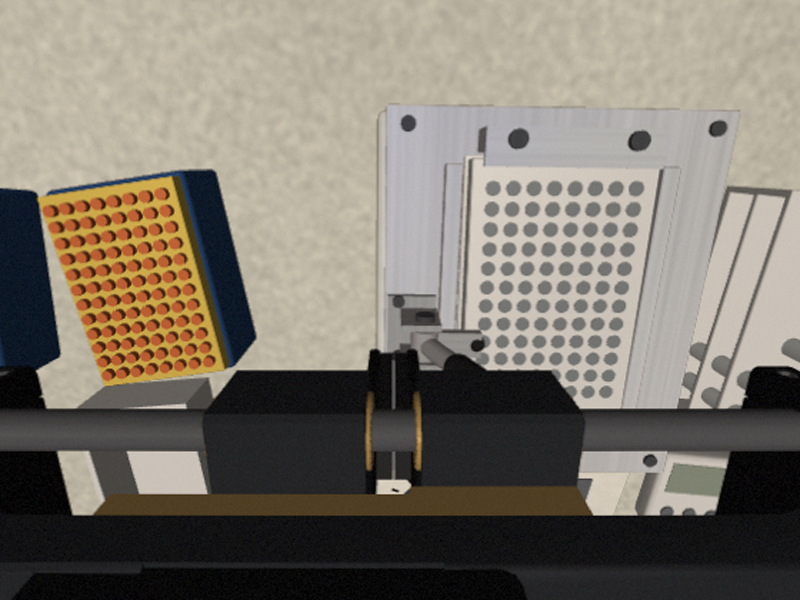

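The lever has snapped inward over the plate: the grip now points to (480,362) and the force is zero. Retreating up and over to check the clamp and measure the toggle.

Emit:
{"fn": "jog_arm", "kwargs": {"moves": [[1,0,-0.012,0,0,0,0],[1,0,-0.015,-0.03,0,0,0],[1,0,-0.015,-0.065,0,0,0],[1,0,-0.015,-0.1,0,0,0],[1,-0.015,-0.01,-0.13,0,0,0],[1,-0.04,0.01,-0.148,0,0,0],[1,-0.065,0.03,-0.148,0,0,0],[1,-0.085,0.055,-0.148,0,0,0],[1,-0.108,0.078,-0.148,0,0,0],[1,-0.108,0.078,-0.148,0,0,0]]}}

```text
time_s: 9.77
tcp_pos: [0.5114, -0.1405, 0.3013]
ee_rot: [[0.951, 0.31, 0.0], [0.31, -0.951, -0.0], [-0.0, 0.0, -1.0]]
wrist_force: [0.9, 0.4, 0.1]
gripper_width: 0.006
```

```bash
python3 look.py w8; python3 - <<'E'
from fr import *
import station,pickle;s=station.sense();print(sh(s["tcp_pos"]))
f=pickle.load(open("w8.pkl","rb"))["frame"][:,:,::-1]
cv2.imwrite("pics/w8b.png",cv2.resize(f[190:260,270:390],None,fx=6,fy=6,interpolation=cv2.INTER_CUBIC))
E
```

```text
9.7667 [ 0.51140347 -0.14047498  0.30131451] [0.88953237 0.3777122  0.08553902] 0.005847824088935979
[-0.0613 -0.0015  0.3011]
```

View pics/w8.png

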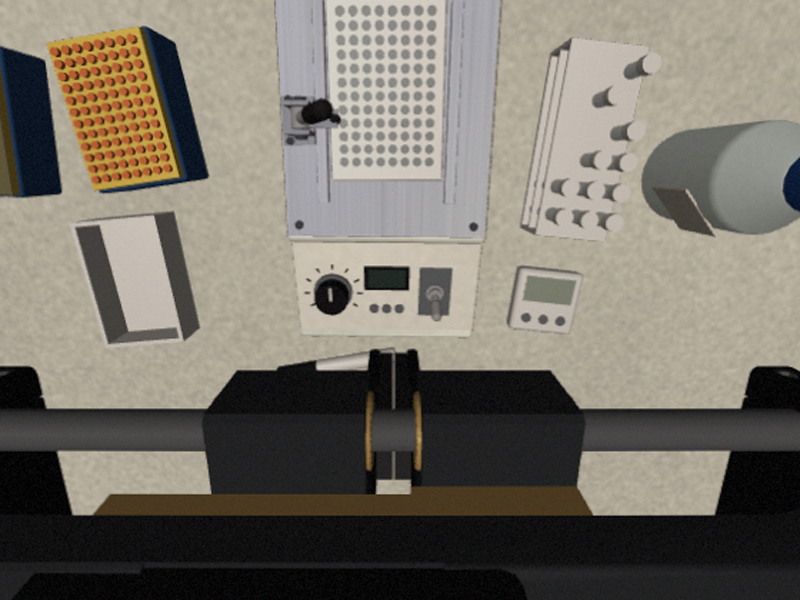

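View pics/w8b.png

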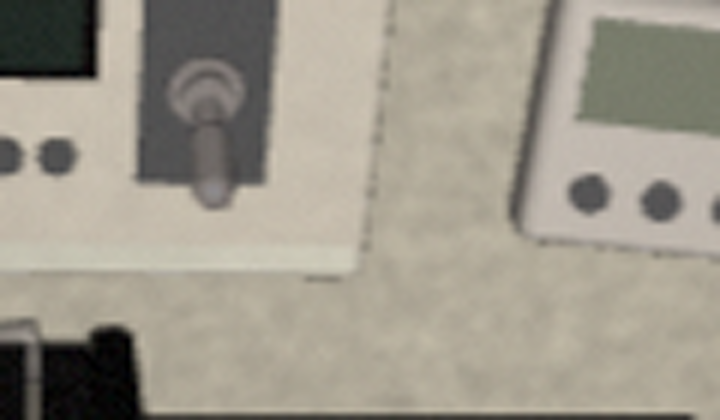

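```bash
python3 - <<'E'
from fr import *
import pickle
W1=pickle.load(open("w1.pkl","rb"));W8=pickle.load(open("w8.pkl","rb"));S=pickle.load(open("c0.pkl","rb"))["scene"]
u8=(270+(213+.5)/6-.5,190+(195+.5)/6-.5);u1=(210+(480.5)/5-.5,190+(258.5)/5-.5);us=(170+247.5/5-.5,155+73.5/5-.5)
for obs in ([(W1,*u1),(W8,*u8)],[(W1,*u1),(W8,*u8),(S,*us)],[(W8,*u8),(S,*us)]):
    X,r=tri(obs);print(sh(X),np.round(r,4))
print([sh(onz(W8,*u8,z)) for z in (.08,.085,.09)])
print("clamp", sh(onz(W8,322*.7,104*.7,.177)),"platform front corners",[sh(onz(W8,u*.7,v*.7,.095)) for u,v in((289,238),(486,241))])
E
```

```text
[-0.1164 -0.0428  0.0757] [0.0003 0.0003]
[-0.1143 -0.042   0.0816] [0.0006 0.0001 0.0004]
[-0.1145 -0.0418  0.0816] [0.0001 0.0001]
[array([-0.115 , -0.0421,  0.08  ]), array([-0.1133, -0.0416,  0.085 ]), array([-0.1116, -0.0411,  0.09  ])]
clamp [0.0491 0.0373 0.177 ] platform front corners [array([-0.0418,  0.0804,  0.095 ]), array([-0.0444, -0.0797,  0.095 ])]
```

Emit:
{"fn": "jog_arm", "kwargs": {"moves": [[1,-0.025,0.012,0.01,0,0,0],[1,-0.05,0.024,0.025,0,0,0],[1,-0.07,0.035,0.05,0,0,0],[1,-0.081,0.041,0.083,0,0,0],[1,-0.081,0.041,0.12,0,0,0],[1,-0.081,0.041,0.155,0,0,0],[1,-0.081,0.041,0.19,0,0,0],[1,-0.081,0.041,0.215,0,0,0],[1,-0.081,0.041,0.226,0,0,0],[1,-0.081,0.041,0.229,0,0,0]]}}

```text
time_s: 10.65
tcp_pos: [0.4486, -0.201, 0.0689]
ee_rot: [[0.949, 0.315, -0.006], [0.315, -0.949, 0.001], [-0.005, -0.003, -1.0]]
wrist_force: [0.0, 0.1, 0.1]
gripper_width: 0.01
```

```bash
python3 look.py w9; python3 - <<'E'
from fr import *
import station;s=station.sense();print(sh(s["tcp_pos"]))
E
```

```text
10.65 [ 0.44860727 -0.2009736   0.06890304] [0.02032211 0.08037116 0.14359016] 0.009516869870539733
[-0.1407 -0.0409  0.0699]
```

View pics/w9.png

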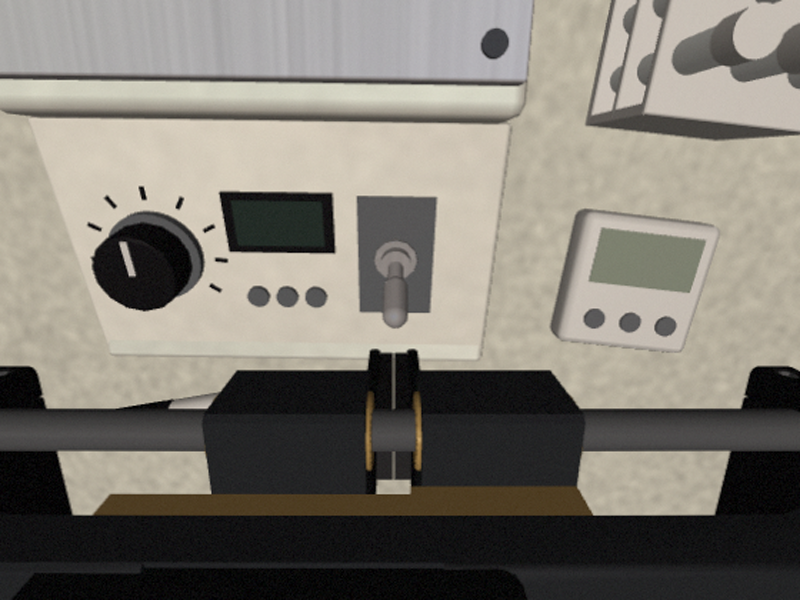

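The toggle tip at (396,320) is centred in front of the fingertips at (393,352), and the gap is about 13 mm as computed. Pushing.

Emit:
{"fn": "jog_arm", "kwargs": {"moves": [[1,0.005,0,0,0,0,0],[1,0.01,0,0,0,0,0],[1,0.013,0,0,0,0,0],[1,0.016,0,0,0,0,0],[1,0.019,0,0,0,0,0],[1,0.022,0,0,0,0,0],[1,0.025,0,0,0,0,0],[1,0.028,0,0,0,0,0],[1,0.029,0,0,0,0,0],[1,0.029,0,0,0,0,0]]}}

```text
time_s: 11.53
tcp_pos: [0.4779, -0.193, 0.0717]
ee_rot: [[0.949, 0.314, 0.001], [0.314, -0.949, -0.0], [0.0, 0.0, -1.0]]
wrist_force: [-0.6, 0.3, 0.1]
gripper_width: 0.003
```

```bash
python3 look.py w10; python3 - <<'E'
from fr import *
import station;s=station.sense();print(sh(s["tcp_pos"]))
E
```

```text
11.5333 [ 0.4779328  -0.19300795  0.07165451] [-0.58236656  0.26502226  0.11235886] 0.002575287411318979
[-0.111  -0.042   0.0716]
```

View pics/w10.png

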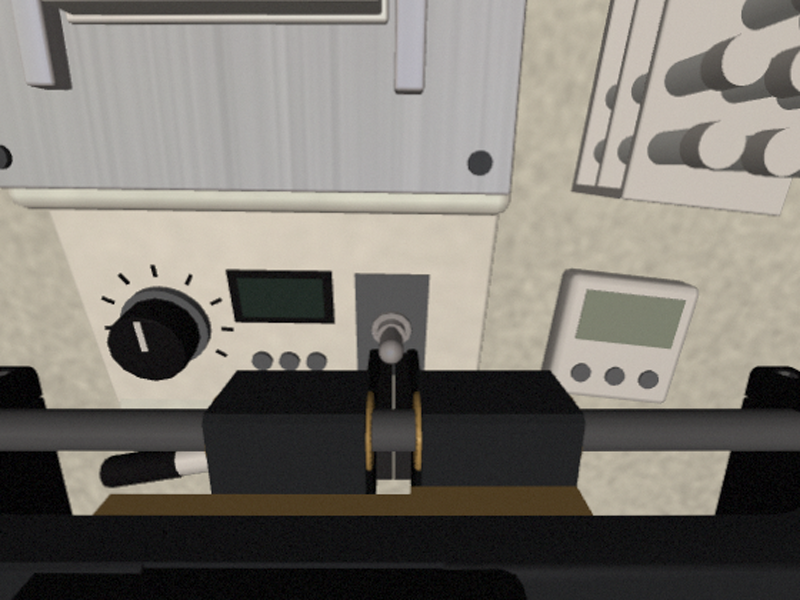

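The switch looks flipped: its tip is at (391,347), standing nearly upright. Backing off and up to verify everything.

Emit:
{"fn": "jog_arm", "kwargs": {"moves": [[1,-0.012,0,0,0,0,0],[1,-0.025,0,-0.005,0,0,0],[1,-0.025,0,-0.04,0,0,0],[1,-0.025,0,-0.075,0,0,0],[1,-0.025,0,-0.11,0,0,0],[1,-0.02,0,-0.145,0,0,0],[1,0,-0.01,-0.175,0,0,0],[1,0.025,-0.025,-0.205,0,0,0],[1,0.05,-0.04,-0.23,0,0,0],[1,0.05,-0.04,-0.23,0,0,0]]}}

```text
time_s: 12.42
tcp_pos: [0.5161, -0.1381, 0.3075]
ee_rot: [[0.948, 0.317, 0.012], [0.317, -0.949, -0.001], [0.011, 0.005, -1.0]]
wrist_force: [0.8, 0.1, 0.2]
gripper_width: 0.004
```

```bash
python3 look.py w11; python3 look.py s11 scene; python3 - <<'E'
from fr import *
import station,pickle;s=station.sense();print(sh(s["tcp_pos"]))
f=pickle.load(open("w11.pkl","rb"))["frame"][:,:,::-1]
cv2.imwrite("pics/w11b.png",cv2.resize(f[0:260,170:390],None,fx=2.3,fy=2.3,interpolation=cv2.INTER_CUBIC))
f=pickle.load(open("s11.pkl","rb"))["frame"][155:265,110:360,::-1]
cv2.imwrite("pics/s11b.png",cv2.resize(f,None,fx=3.2,fy=3.2,interpolation=cv2.INTER_CUBIC))
E
```

```text
12.4167 [ 0.51605886 -0.13810283  0.3075292 ] [0.82709738 0.09126595 0.21104655] 0.0043562785248098534
12.4667 [ 0.51353514 -0.13860004  0.30442092] [-0.83580509 -0.74262181  0.24672929] 0.0032916356380279428
[-0.0621 -0.0012  0.3022]
```

View pics/w11b.png

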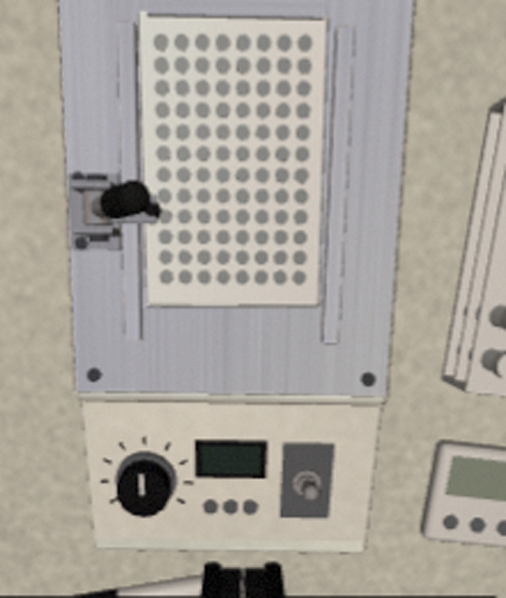

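View pics/s11b.png

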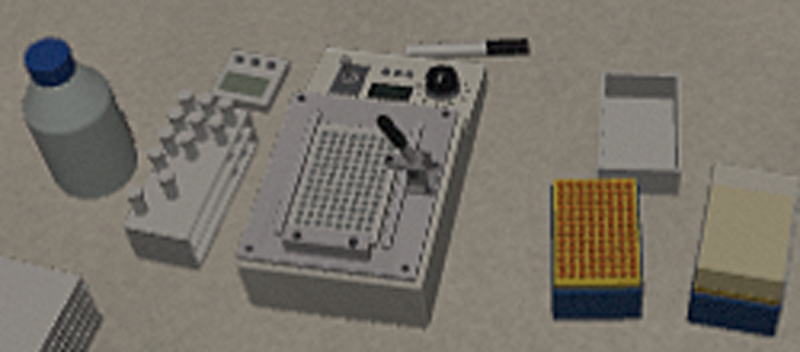

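```bash
python3 - <<'E'
from fr import *
import pickle
W=pickle.load(open("w11.pkl","rb"))
a=lambda X,Y:(170+(X+.5)/2.3-.5,(Y+.5)/2.3-.5)
print("tog",sh(onz(W,*a(311,492),.088)),"plate front",[sh(onz(W,*a(*q),.1094)) for q in((147,305),(319,306))],"platform front",[sh(onz(W,*a(*q),.095)) for q in((80,398),(385,402))],"clamp",sh(onz(W,*a(125,200),.177)))
E
```

```text
tog [-0.0951 -0.0419  0.088 ] plate front [array([0.0043, 0.0419, 0.1094]), array([ 0.0043, -0.0405,  0.1094])] platform front [array([-0.043 ,  0.0795,  0.095 ]), array([-0.0443, -0.0779,  0.095 ])] clamp [0.0453 0.0409 0.177 ]
```

```bash
python3 - <<'E'
from station import *
s=sense();print(s["time_s"],s["wrist_force"],abs(s["joint_velocities"]).max());print(finish_job())
E
```

```text
12.5167 [-0.47725476 -0.41178732  0.16306789] 3.498310130877575
the job is handed in; nothing more can be done
None
```

I pushed the plate home, snapped the clamp lever over onto it and flipped the toggle on, all with the shut fingertips. I then lifted the arm clear and handed the job in at 12.5 s. No verdict was reported.

These checks are from camera measurements and the wrist force, in the shaker's frame:

| Item | Measured | Expected |
|---|---|---|
| **Plate**, front edge of its top | x about +4.3 mm; the stop resisted with about 8 N | about +4.2 mm when home |
| **Clamp**, grip end | y about +37 to +41 mm, leaning inwards over the plate | about +35 mm when locked |
| **Toggle**, lever tip | x −95 mm, moved from about −114 mm | 19 mm of travel |

- **Clamp angle:** I could not measure it directly. The picture and the zero force after the snap indicate it is locked.
- **Bystanders:** the last scene picture showed none visibly out of place, but I did not measure them.
- **Arm:** it was about 0.2 m above everything with no contact force. It was still settling slightly, at most 3.5 deg/s, when I handed in.
- **Disagreement:** the first top-camera position for the shaker was about 5 mm off the scene camera's, so I worked from the wrist camera, which matched the given sizes.

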